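Sort the keyed coat-hook hubs: seat the one that fits the keyed stub, tray the other

TASK

Two metal coat-hook hubs lie on the shelf under the pegboard. Set the hub whose two keyways match the keys of the stub shaft onto that shaft, fully home and flat on its base plate, and lay the other hub flat and upright inside the teal nail tray, near its middle. Let go of both.

Things in the scene. Friction and masses are not known exactly. Their poses are not given: they have to be found in the camera images.
- quarter_hub_grip (a point): Fitting hub: loose aluminium ring, 98 mm wide, 16 high, bore 48, two keyways 24 wide out to 40 mm radius at +45 and -45 deg from its +x. A bar along x (98 long, 12 wide, 14 tall, 42 to 56 mm above the underside, on end posts) spans the bore: pinch it across y from above. Hook 35 mm high at -x, to 76 mm from the axis. Point: bar's middle on the axis, 49 mm above the underside; z up. 0.2 kg.
- straight_hub_grip (a point): The other hub, which does not fit: loose, same ring, bar, hook, sizes, mass and axes as the fitting hub, but its two keyways lie opposite one another, at +90 and -90 deg from its +x. Point: middle of its finger bar, on its axis, 49 mm above its underside.
- shaft: Fixed dark steel post, 24 mm wide, tip 30 mm above the shelf, on a 120 x 120 x 6 mm plywood plate. Two keys 7 wide, out to 33 mm from the axis, tops at 24 mm, at +45 and -45 deg from its +x. Origin: on its axis at shelf height, z up. With x axes agreeing the fitting hub slides straight down (play about 7 mm, 10 deg) until its underside rests on the plate, 6 mm above the shelf.
- tray: Fixed open teal plastic nail tray, empty: outside 200 (x) x 190 (y) x 25 mm high, walls and floor 4 mm. Origin at the centre of its underside on the shelf, z up.
There are look-alikes about, which are no part of the job. Leave any black, purple or yellow look-alike of the part that bears quarter_hub_grip alone.

How it is judged:
By the outcome, as a careful person would: the job done as asked, in the order asked, and still so for the second after the job is handed in, with the robot touching nothing.
It also fails if it takes over 58 s, if anything falls off the work surface, if the arm or the gripper's body presses on something with over 40 N, if the wrist force passes 120 N, or if a joint passes its speed limit or range.

ROBOT

A 6-joint arm with a two-finger parallel gripper is mounted at the origin on the work surface. World frame = base frame: x ahead of the robot, y to its left, z up, the work surface at z = 0. Lengths are in m, angles in rad, forces in N, time in s.
With the tool pointing down it reaches from about 0.3 to 0.875 m from the base axis. Payload 6.4 kg.
Tool frame: the origin (TCP) lies between the finger pads; the fingertips stand r.tip_reach ahead of it and the grasp point (between the pads) lies 11 mm behind it (r.tip_reach is the distance from the TCP to the fingertips, in m); z points along the fingers, x is the direction in which the jaws open and shut, and the axes are right-handed (so a half turn about z gives the same grasp; the last joint's range is limited). The gripper opens to 88 mm and grips with 3 to 60 N. Pads are 18 mm wide; open, the fingers measure 123 mm over their backs; the gripper's body (75 mm by 187 mm) begins 45 mm behind the grasp point.
Start: joints at [0.941, 0.181, 1.607, -0, 1.354, -0.206], TCP at [0.236, 0.524, 0.247] pointing down, gripper open.
Joint ranges: [-2.99, 2.99], [-0.89, 2.07], [0.3, 2.58], [-1.14, 4.28], [0, 2.63], [-3.12, 3.12]. Speed limits (rad/s): [2.57, 2.57, 3.01, 3.14, 3.14, 3.14].

INTERFACE

Orientations are given as a 3x3 rotation matrix whose columns are the frame's x, y, z axes.
In Python, from cell import r gives the robot as it stands. The module is installed in compiled form; this text tells all that it offers.
- The arm moves only by the tool servo_tool, never from a script. Its argument "steps" is a list that holds one entry, the list of rows, each a list of 7 numbers: the opening in per cent of the stroke, from 0 (shut) to 100 (fully open), then the shift along the tool's x, y, z in m, then the turn, a rotation vector about the tool's x, y, z in degrees. A call has 1 to 5 rows; each row is the pose to reach, as a shift and turn from the pose commanded when the call began, along the tool's axes at that moment; what a row does not reach only later rows make up. A row lasts 1/12 s, in which the tool goes at most 41.7 mm and 7.16 degrees, less where a joint would pass 70% of its speed; a pose out of reach is approached as far as the arm can. A call with a gripper value outside its range is refused whole. The fingers move at their own pace and stop on an object; "newtons" is the grip in N (left out, the last holds). Time passes only in rows, so rows that repeat a pose let the fingers close. It gives the time, the measured TCP pose, the force and the opening at its end, in the units of the state.
- r.sense(): the state, without advancing time (a new reading comes with each control period).
- r.read_camera(name): name is "scene" or "top" or "wrist"; returns the picture (420x560x3 uint8, blue, green, red); there is no depth.
- r.camera_info(name): a dict with "fx", "fy", "cx", "cy" (pixels), "T" (4x4, takes a point from camera to world coordinates). Camera axes: x right, y up, looking along -z (the intrinsics and any distortion apply to the point x, -y, -z); pixel columns grow to the right and rows downward; lengths in m; the calibration is good to about 2 mm. A picture is of the moment at which its call begins: read the wrist's pose just before it. camera_info takes no time and is no camera call; for the wrist camera it gives the pose at the moment of the call.
- r.close_job(): hands the job in, once; it reports no verdict.
Trained networks look in the newest picture that a camera, given by its name, has taken for a name from the list of things; names that differ only in an ending like _2 or _b are one class to them, and where a whole thing is asked for, a point or a joint stands for the part that bears it (a point fixed in the world has none). Each returns a list of dicts, best first, with "conf" (0 to 1); they miss things now and then, are a little off and sometimes report something else, mostly with a low value. They report only what shows in the picture. A call takes as long as a camera call. They do not tell look-alikes from the thing itself.
- r.silhouettes(query, camera): "mask" (420x560 bool, what is visible of it) and "rect" ([left, top, right, bottom] in pixels, round what is visible of it).
The state is a dict: "time": time; "qpos": joint angles; "dq": joint speeds; "joint_torque": joint torques, N m; "eef_pos": TCP position; "ee_rot": TCP orientation; "wrist_force": force on the tool from outside, world axes, zero at the start; "wrist_torque": the same for the moment, N m; "gripper_width": finger opening in m.
Only numpy, scipy, OpenCV 4.12 (cv2) and the standard library are available. Lean on these libraries where they do the work, as an engineer would, in place of code of your own. Each camera call takes 0.05 s, during which the arm holds its last target. There are 200 camera calls.

## Working session

There is one attempt and no reset: what is moved stays moved. The work goes in short steps, Python scripts to look and compute and a tool call to move; the robot and the scene stay as the last step left them, time stands still between calls to the robot, and variables do not carry over. Pictures are saved under pics/ and viewed, about 8 in all and at most 12, crops included, and the job is handed in when it is done.

Besides the shell and the picture viewer there is one more tool, called as name([rows], argument=value, ...), one row to a line, values as JSON. servo_tool: Moves the arm, as the interface text tells. Its arguments: {"type":"object","properties":{"steps":{"type":"array","items":{"type":"array","items":{"type":"array","items":{"type":"number"}}}},"newtons":{"type":"number"}},"required":["steps"]}

```bash
mkdir -p pics; python3 - <<'E'
from cell import r
import cv2,numpy as np
for c in("top","scene"):
    im=r.read_camera(c); cv2.imwrite(f"pics/{c}0.png",im)
    i=r.camera_info(c); print(c,{k:(np.round(v,4).tolist() if k=="T" else v) for k,v in i.items()})
    for q in("quarter_hub_grip","straight_hub_grip","shaft","tray"):
        print(q,[(round(d["conf"],2),list(map(int,d["rect"]))) for d in r.silhouettes(q,c)])
print(r.sense()["time"],r.tip_reach, r.sense()["ee_rot"])
E
```

```text
top {'fx': 447.04998940906546, 'fy': 447.04998940906546, 'cx': 278.0553799733917, 'cy': 207.55088971920392, 'T': [[0.0239, 0.9892, -0.1446, 0.3933], [-0.9996, 0.0257, 0.0104, -0.0362], [0.014, 0.1443, 0.9894, 1.2442], [0.0, 0.0, 0.0, 1.0]]}
quarter_hub_grip [(0.96, [298, 256, 339, 295]), (0.94, [237, 259, 271, 298]), (0.86, [369, 265, 418, 302]), (0.66, [275, 187, 308, 230]), (0.64, [385, 138, 432, 175])]
straight_hub_grip [(0.6, [212, 198, 251, 240])]
shaft [(0.76, [331, 183, 383, 237])]
tray [(0.86, [123, 169, 198, 243])]
scene {'fx': 403.5329855845448, 'fy': 403.5329855845448, 'cx': 274.6908255793807, 'cy': 204.8586648149904, 'T': [[-0.0708, -0.8062, 0.5874, 1.124], [0.9973, -0.0674, 0.0277, 0.0099], [0.0172, 0.5878, 0.8088, 0.8637], [0.0, 0.0, 0.0, 1.0]]}
quarter_hub_grip [(0.97, [74, 254, 129, 293]), (0.9, [272, 144, 306, 182]), (0.69, [203, 149, 248, 182]), (0.66, [134, 145, 182, 177]), (0.65, [229, 198, 270, 246])]
straight_hub_grip [(0.72, [291, 193, 328, 238])]
shaft [(0.95, [142, 201, 202, 251])]
tray [(0.91, [349, 194, 435, 269])]
0.5 0.008 [[ 4.11191600e-01  9.11548936e-01 -7.72081696e-05]
 [ 9.11548935e-01 -4.11191604e-01 -5.58044647e-05]
 [-8.26158515e-05 -4.74326977e-05 -9.99999995e-01]]
```

View pics/top0.png

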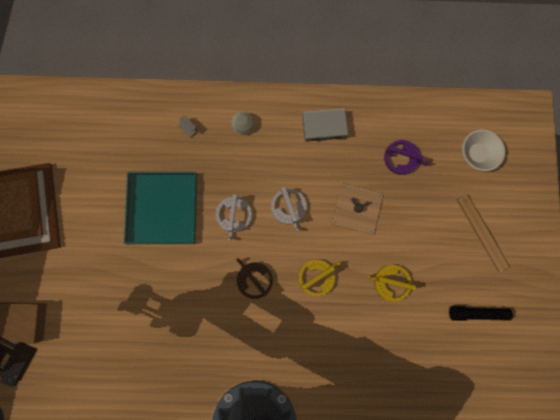

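View pics/scene0.png

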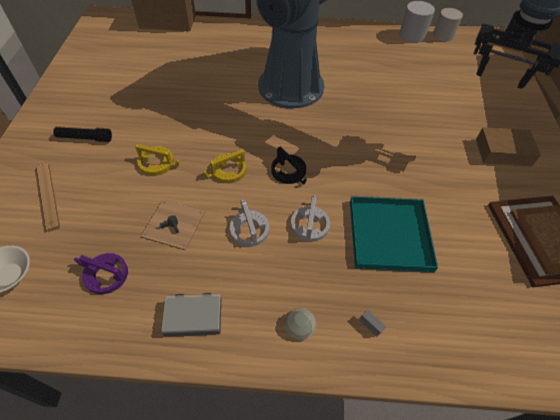

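The top view shows two silver hubs at (234,215) and (290,207), the shaft plate at (358,209) and the tray at (161,208). The look-alikes are black (254,281), yellow (317,278) and (394,283), and purple (403,157). I'll check the two silver hubs and the shaft in one crop.

```bash
cat >h.py <<'E'
from cell import r
import numpy as np,cv2
def ray(c,uv,z,i=None):
    i=i or r.camera_info(c);T=np.array(i["T"])
    d=T[:3,:3]@np.array([(uv[0]-i["cx"])/i["fx"],-(uv[1]-i["cy"])/i["fy"],-1]);o=T[:3,3]
    return o+d*(z-o[2])/d[2]
def proj(c,p,i=None):
    i=i or r.camera_info(c);T=np.array(i["T"])
    q=T[:3,:3].T@(np.array(p)-T[:3,3]);return np.array([i["cx"]+i["fx"]*q[0]/-q[2],i["cy"]-i["fy"]*q[1]/-q[2]])
E
python3 - <<'E'
from h import *
t=cv2.imread("pics/top0.png");s=cv2.imread("pics/scene0.png")
a=cv2.resize(t[175:245,205:390],(793,300),interpolation=cv2.INTER_CUBIC)
b=cv2.resize(s[190:260,140:335],(793,285),interpolation=cv2.INTER_CUBIC)
o=np.vstack([a,b]);o=cv2.convertScaleAbs(o,alpha=1.5,beta=10);cv2.imwrite("pics/c1.png",o)
for n,uv in dict(h1=(234,215),h2=(290,207),shaft=(358,209),tray=(161,208)).items(): print(n,ray("top",uv,0.01).round(3))
E
```

```text
h1 [0.549 0.073 0.01 ]
h2 [ 0.576 -0.083  0.01 ]
shaft [ 0.575 -0.273  0.01 ]
tray [0.564 0.276 0.01 ]
```

View pics/c1.png

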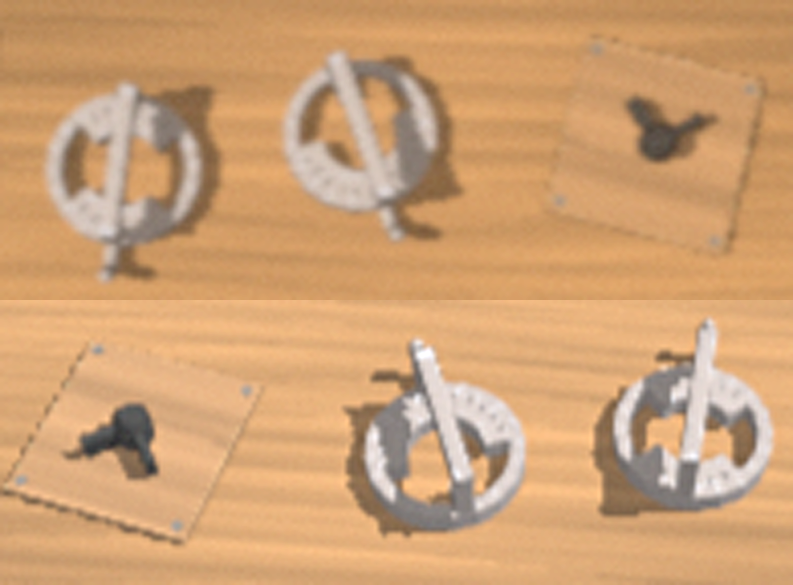

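Hub A at (234,215) has opposite keyways, so it's the straight hub. Hub B at (290,207) has both keyways on the side away from the hook, so it's the fitting one. In the crop, B's keyways are at about (325,100) and (405,110), A's are left and right of the bar, and the shaft's keys point up-left and right-up from (658,145).

```bash
cat >>h.py <<'E'
def go(p,yaw):
    "shift and turn (tool axes) to bring TCP to p with tool x at yaw deg, pointing down"
    s=r.sense();R=np.array(s["ee_rot"]);a=np.radians(yaw)
    x=np.array([np.cos(a),np.sin(a),0]);z=np.array([0,0,-1.]);G=np.c_[x,np.cross(z,x),z]
    print("t",round(s["time"],2),"pos",np.round(s["eef_pos"],4),"yaw",np.degrees(np.arctan2(R[1,0],R[0,0])).round(2),"w",round(float(s["gripper_width"]),4))
    print("shift",(R.T@(np.array(p)-s["eef_pos"])).round(4),"turn",np.degrees(cv2.Rodrigues(R.T@G)[0].ravel()).round(2))
E
python3 - <<'E'
from h import *
a=ray("top",(283.6,189),.056);b=ray("top",(294.4,219.3),.056);print(a,b,(a+b)/2,np.degrees(np.arctan2(*(a-b)[1::-1])),np.linalg.norm(a-b))
i=r.camera_info("wrist");s=r.sense();R=np.array(s["ee_rot"]);T=np.array(i["T"]);print(R.T@(T[:3,3]-s["eef_pos"]),R.T@T[:3,:3],i["fx"])
go([.57,-.08,.20],109)
E
```

```text
[ 0.61791671 -0.06252819  0.056     ] [ 0.53622319 -0.0932685   0.056     ] [ 0.57706995 -0.07789834  0.056     ] 20.620726240620677 0.08728572461126917
[ 0.00049287 -0.07259902 -0.13831274] [[ 9.99998514e-01  1.52624829e-03 -8.01152788e-04]
 [ 1.23881546e-03 -9.59515947e-01 -2.81651582e-01]
 [-1.19858912e-03  2.81650171e-01 -9.59516412e-01]] 351.71750427165784
t 0.5 pos [0.2364 0.5241 0.2467] yaw 65.72 w 0.0882
shift [-0.4135  0.5525  0.0467] turn [ -0.     0.   -43.28]
```

servo_tool([
  [[100, -0.024, 0.032, 0.003, 0, 0, 0], [100, -0.048, 0.064, 0.006, 0, 0, 0], [100, -0.072, 0.096, 0.009, 0, 0, 0], [100, -0.096, 0.128, 0.012, 0, 0, 0], [100, -0.12, 0.16, 0.014, 0, 0, 0]],
])

```text
time: 0.92
eef_pos: [0.3332, 0.3474, 0.2326]
ee_rot: [[0.41, 0.912, 0.0], [0.912, -0.41, 0.0], [0.0, 0.0, -1.0]]
wrist_force: [0.7, 0.5, 0.4]
gripper_width: 0.088
```

servo_tool([
  [[100, -0.024, 0.032, 0.003, 0, 0, 0], [100, -0.048, 0.064, 0.006, 0, 0, 0], [100, -0.072, 0.096, 0.009, 0, 0, 0], [100, -0.096, 0.128, 0.012, 0, 0, 0], [100, -0.12, 0.16, 0.014, 0, 0, 0]],
])

```text
time: 1.33
eef_pos: [0.43, 0.172, 0.2188]
ee_rot: [[0.411, 0.912, 0.001], [0.912, -0.411, 0.0], [0.0, 0.001, -1.0]]
wrist_force: [0.5, 0.7, -0.0]
gripper_width: 0.0882
```

servo_tool([
  [[100, -0.024, 0.032, 0.003, 0, 0, -7], [100, -0.048, 0.064, 0.006, 0, 0, -14], [100, -0.072, 0.096, 0.009, 0, 0, -21], [100, -0.096, 0.128, 0.012, 0, 0, -28], [100, -0.12, 0.16, 0.014, 0, 0, -35]],
])

```text
time: 1.75
eef_pos: [0.5219, 0.0053, 0.2052]
ee_rot: [[-0.156, 0.988, 0.0], [0.988, 0.156, 0.0], [0.0, 0.0, -1.0]]
wrist_force: [0.5, -0.1, -0.4]
gripper_width: 0.0879
```

```bash
python3 - <<'E'
from h import *
go([.57,-.08,.22],110)
E
```

```text
t 1.75 pos [0.5219 0.0053 0.2052] yaw 98.97 w 0.0879
shift [-0.0918  0.0342 -0.0147] turn [  0.02   0.   -11.03]
```

servo_tool([
  [[100, -0.03, 0.011, -0.005, 0, 0, -4], [100, -0.06, 0.022, -0.01, 0, 0, -8], [100, -0.09, 0.034, -0.015, 0, 0, -11], [100, -0.09, 0.034, -0.015, 0, 0, -11]],
])

```text
time: 2.08
eef_pos: [0.5713, -0.0821, 0.2216]
ee_rot: [[-0.335, 0.942, 0.004], [0.942, 0.335, -0.003], [-0.004, 0.002, -1.0]]
wrist_force: [-0.3, -0.1, 0.8]
gripper_width: 0.0879
```

```bash
python3 - <<'E'
from h import *
i=r.camera_info("wrist");im=r.read_camera("wrist");cv2.imwrite("pics/w1.png",im);import pickle;pickle.dump(i,open("w1.pkl","wb"))
go([.57,-.08,.22],110)
E
```

```text
t 2.13 pos [ 0.5698 -0.0796  0.2208] yaw 109.44 w 0.0883
shift [-0.0005  0.0001  0.0008] turn [ 0.07  0.07 -0.56]
```

View pics/w1.png

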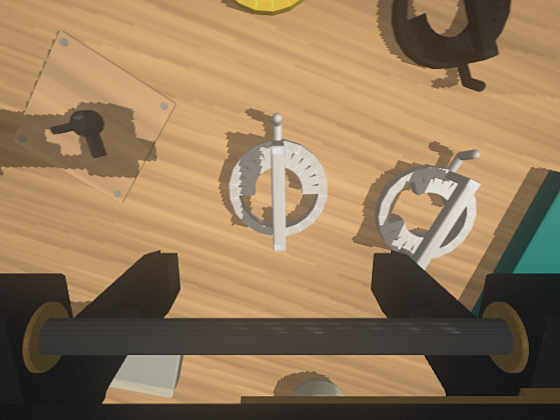

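```bash
python3 - <<'E'
from h import *
import pickle;i=pickle.load(open("w1.pkl","rb"))
f=lambda u,v,z:ray("w",(u,v),z,i)[:2].round(4)
ang=lambda d:np.degrees(np.arctan2(d[1],d[0])).round(1)
a,b=f(278,146,.056),f(280,243,.056);print("bar",a,b,(a+b)/2,ang(b-a),np.linalg.norm(b-a))
l,rr=f(229,189,.016),f(328,189,.016);print("ring",l,rr,(l+rr)/2,np.linalg.norm(l-rr), f(278,139,.016),f(279,238,.016))
c=f(88,121,.030);k1,k2=f(54,130,.024),f(100,156,.024)
print("shaft",c,k1,k2,ang(k1-c),ang(k2-c),np.linalg.norm(k1-c),np.linalg.norm(k2-c))
P=[f(62,30,.006),f(176,104,.006),f(123,202,.006)];print(P,ang(P[1]-P[0]),ang(P[2]-P[1]),(P[0]+P[2])/2,np.linalg.norm(P[1]-P[0]),np.linalg.norm(P[2]-P[1]))
im=cv2.imread("pics/w1.png")
print(f(64,43,.006),f(165,106,.006),f(117,194,.006),f(22,138,.006))
m=[f(64,43,.006),f(165,106,.006),f(117,194,.006),f(22,138,.006)];print("screws",sum(m)/4,ang(m[1]-m[0]),ang(m[2]-m[3]),ang(m[2]-m[1]),ang(m[3]-m[0]))
E
```

```text
bar [ 0.5343 -0.0927] [ 0.6177 -0.061 ] [ 0.576   -0.07685] 20.8 0.0892213539462387
ring [ 0.5952 -0.123 ] [ 0.562  -0.0294] [ 0.5786 -0.0762] 0.09931364458119535 [ 0.5322 -0.0933] [ 0.6279 -0.0581]
shaft [ 0.5736 -0.2625] [ 0.5937 -0.2939] [ 0.6033 -0.2484] -57.4 25.4 0.03728230143110802 0.03287704366271391
[array([ 0.5066, -0.3117]), array([ 0.5346, -0.1968]), array([ 0.6482, -0.2238])] 76.3 -13.4 [ 0.5774  -0.26775] 0.11826246234541199 0.1167645494146233
[ 0.5168 -0.3081] [ 0.54   -0.2064] [ 0.6418 -0.2315] [ 0.617  -0.3327]
screws [ 0.5789   -0.269675] 77.1 76.2 -13.9 -13.8
```

View: fitting hub near (278,190) with its bar from (278,146) to (280,243), the straight hub on the right at (430,215), and the shaft at (88,122) on its plate. Ring width measures 99 mm and the plate 118 mm, which agrees with the sizes given. Descending to grasp.

```bash
python3 - <<'E'
from h import *
go([.578,-.0765,.038],110.7)
E
```

```text
t 2.13 pos [ 0.5698 -0.0796  0.2208] yaw 109.44 w 0.0883
shift [0.0004 0.0086 0.1828] turn [ 0.07  0.07 -1.26]
```

servo_tool([
  [[100, 0.0005, 0.0086, 0.038, 0, 0, -1.2], [100, 0.0005, 0.0086, 0.076, 0, 0, -1.2], [100, 0.0005, 0.0086, 0.114, 0, 0, -1.2], [100, 0.0005, 0.0086, 0.15, 0, 0, -1.2], [100, 0.0005, 0.0086, 0.183, 0, 0, -1.2]],
], newtons=25)

```text
time: 2.55
eef_pos: [0.5751, -0.0718, 0.0351]
ee_rot: [[-0.356, 0.935, -0.001], [0.935, 0.356, 0.001], [0.001, -0.001, -1.0]]
wrist_force: [-0.5, -0.0, -0.0]
gripper_width: 0.0882
```

servo_tool([
  [[100, 0, 0, 0, 0, 0, 0], [30, 0, 0, 0, 0, 0, 0], [0, 0, 0, 0, 0, 0, 0], [0, 0, 0, 0, 0, 0, 0], [0, 0, 0, 0, 0, 0, 0]],
], newtons=25)

```text
time: 2.97
eef_pos: [0.5783, -0.0739, 0.0401]
ee_rot: [[-0.356, 0.935, 0.005], [0.935, 0.356, -0.002], [-0.003, 0.004, -1.0]]
wrist_force: [-0.2, 0.6, 0.2]
gripper_width: 0.0638
```

servo_tool([
  [[0, 0, 0, 0, 0, 0, 0], [0, 0, 0, 0, 0, 0, 0], [0, 0, 0, 0, 0, 0, 0]],
])

```text
time: 3.22
eef_pos: [0.5769, -0.0736, 0.0381]
ee_rot: [[-0.356, 0.935, 0.001], [0.935, 0.356, -0.0], [-0.001, 0.001, -1.0]]
wrist_force: [-0.7, -1.3, 0.1]
gripper_width: 0.0433
```

servo_tool([
  [[0, 0, 0, 0, 0, 0, 0], [0, 0, 0, 0, 0, 0, 0], [0, 0, 0, 0, 0, 0, 0], [0, 0, 0, 0, 0, 0, 0], [0, 0, 0, 0, 0, 0, 0]],
])

```text
time: 3.63
eef_pos: [0.5765, -0.0736, 0.0372]
ee_rot: [[-0.356, 0.935, 0.0], [0.935, 0.356, -0.0], [-0.0, -0.0, -1.0]]
wrist_force: [0.7, -0.7, -0.4]
gripper_width: 0.012
```

servo_tool([
  [[0, 0, 0, 0, 0, 0, 0], [0, 0, 0, 0, 0, 0, 0], [0, 0, 0, -0.03, 0, 0, 0], [0, 0, 0, -0.06, 0, 0, 0], [0, 0, 0, -0.08, 0, 0, 0]],
])

```text
time: 4.05
eef_pos: [0.5766, -0.0733, 0.1188]
ee_rot: [[-0.356, 0.935, 0.0], [0.935, 0.356, 0.0], [0.0, 0.0, -1.0]]
wrist_force: [1.6, -0.4, -2.7]
gripper_width: 0.0115
```

```bash
python3 - <<'E'
from h import *
go([.576,-.16,.16],76.4)
E
```

```text
t 4.05 pos [ 0.5766 -0.0733  0.1188] yaw 110.84 w 0.0115
shift [-0.0808 -0.0314 -0.0412] turn [ 1.000e-02 -1.000e-02  3.444e+01]
```

servo_tool([
  [[0, -0.016, -0.006, -0.008, 0, 0, 6.9], [0, -0.032, -0.012, -0.016, 0, 0, 13.8], [0, -0.048, -0.018, -0.024, 0, 0, 20.7], [0, -0.064, -0.025, -0.032, 0, 0, 27.6], [0, -0.08, -0.031, -0.041, 0, 0, 34.4]],
])

```text
time: 4.47
eef_pos: [0.5751, -0.1595, 0.1578]
ee_rot: [[0.24, 0.971, -0.002], [0.971, -0.24, 0.001], [0.001, -0.002, -1.0]]
wrist_force: [0.1, 0.3, -2.9]
gripper_width: 0.0114
```

servo_tool([
  [[0, 0, 0, 0, 0, 0, 0], [0, 0, 0, 0, 0, 0, 0], [0, 0, 0, 0, 0, 0, 0]],
])

```text
time: 4.72
eef_pos: [0.5753, -0.1583, 0.1573]
ee_rot: [[0.232, 0.973, -0.002], [0.973, -0.232, 0.001], [0.001, -0.002, -1.0]]
wrist_force: [0.4, -0.3, -2.1]
gripper_width: 0.0117
```

```bash
python3 - <<'E'
from h import *
i=r.camera_info("wrist");im=r.read_camera("wrist");cv2.imwrite("pics/w2.png",im);import pickle;pickle.dump(i,open("w2.pkl","wb"))
go([.576,-.16,.16],76.4)
E
```

```text
t 4.77 pos [ 0.5752 -0.158   0.1572] yaw 76.58 w 0.0118
shift [-0.0017  0.0012 -0.0028] turn [-0.12 -0.05  0.18]
```

View pics/w2.png

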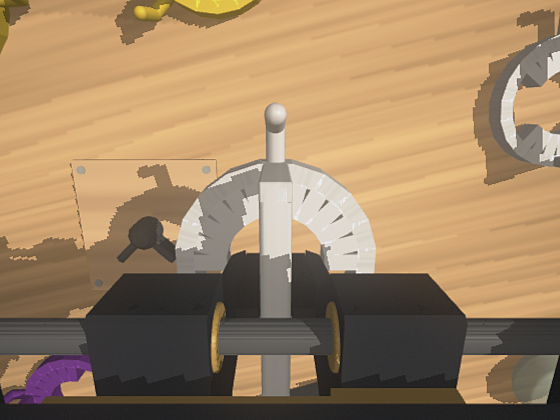

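```bash
python3 - <<'E'
from h import *
import pickle;i=pickle.load(open("w2.pkl","rb"));s=r.sense()
f=lambda u,v,z:ray("w",(u,v),z,i)[:2].round(4)
ang=lambda d:np.degrees(np.arctan2(d[1],d[0])).round(1)
c=f(146,233,.030);a,b=f(71,160,.006),f(217,159,.006);a2,b2=f(81,170,.006),f(207,170,.006);e=f(98,283,.006)
print("shaft tip",c,"edge",a,b,ang(b-a),np.linalg.norm(b-a),"screws",a2,b2,ang(b2-a2),e,ang(e-a2))
x=np.array([np.cos(np.radians(-13.6)),np.sin(np.radians(-13.6))])
print("centre from edge",(a+b)/2+.06*x, "screw diag",(b2+e)/2)
kt=f(120,260,.024);print("key",kt,ang(kt-c),np.linalg.norm(kt-c))
z=s["eef_pos"][2]+.011-.049
t=f(276,159,z+.016);print("ring back",t,"axis",t+.049*x,"LR",(f(177,262,z+.016)+f(375,262,z+.016))/2)
print("bar",f(276,183,z+.056),f(276,290,z+.056),ang(f(276,290,z+.056)-f(276,183,z+.056)), "barback->axis",f(276,180,z+.056)+.049*x,s["eef_pos"])
print("hook",f(276,104,z+.035)+.076*x)
E
```

```text
shaft tip [ 0.576  -0.2643] edge [ 0.5074 -0.3142] [ 0.5347 -0.197 ] 76.9 0.12033756686920337 screws [ 0.5171 -0.3093] [ 0.5415 -0.2076] 76.5 [ 0.6182 -0.3342] -13.8
centre from edge [ 0.57936766 -0.26970853] screw diag [ 0.57985 -0.2709 ]
key [ 0.5954 -0.2964] -58.9 0.03750693269250372
ring back [ 0.5278 -0.1459] axis [ 0.57542609 -0.15742196] LR [ 0.57765 -0.15785]
bar [ 0.5303 -0.1467] [ 0.5709 -0.1564] -13.4 barback->axis [ 0.57682609 -0.15802196] [ 0.57521    -0.15802748  0.1571867 ]
hook [ 0.57826904 -0.1582708 ]
```

```bash
python3 - <<'E'
from h import *
import pickle;i=pickle.load(open("w2.pkl","rb"));im=cv2.imread("pics/w2.png")
it=r.camera_info("top");tp=cv2.imread("pics/top0.png")
def draw(img,ii,C,S,off):
    o=cv2.resize(img,None,fx=S,fy=S,interpolation=cv2.INTER_CUBIC)
    o=cv2.convertScaleAbs(o,alpha=1.8,beta=15)
    P=lambda p:tuple(int(v) for v in (proj("",p,ii)+.5)*S)
    for z,col in((.03,(0,255,0)),(.006,(255,0,255))):
        pts=[P([C[0]+.012*np.cos(a),C[1]+.012*np.sin(a),z]) for a in np.linspace(0,6.28,40)]
        cv2.polylines(o,[np.array(pts)],True,col,1)
    for k in(-58.6,31.4):
        d=np.array([np.cos(np.radians(k)),np.sin(np.radians(k))]);n=np.array([-d[1],d[0]])*.0035
        q=[np.r_[C+d*.012+n,.024],np.r_[C+d*.033+n,.024],np.r_[C+d*.033-n,.024],np.r_[C+d*.012-n,.024]]
        cv2.polylines(o,[np.array([P(v) for v in q])],True,(0,255,255),1)
    u,v=(np.array(off)*S).astype(int);return o[v:v+290,u:u+390]
A,B=np.array([.576,-.2643]),np.array([.5796,-.2702])
rows=[np.hstack([draw(im,i,C,4,(100,195)),draw(tp,it,C,8,(335,190))]) for C in(A,B)]
cv2.imwrite("pics/ov.png",np.vstack(rows))
E
```

```text
(no output)
```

View pics/ov.png

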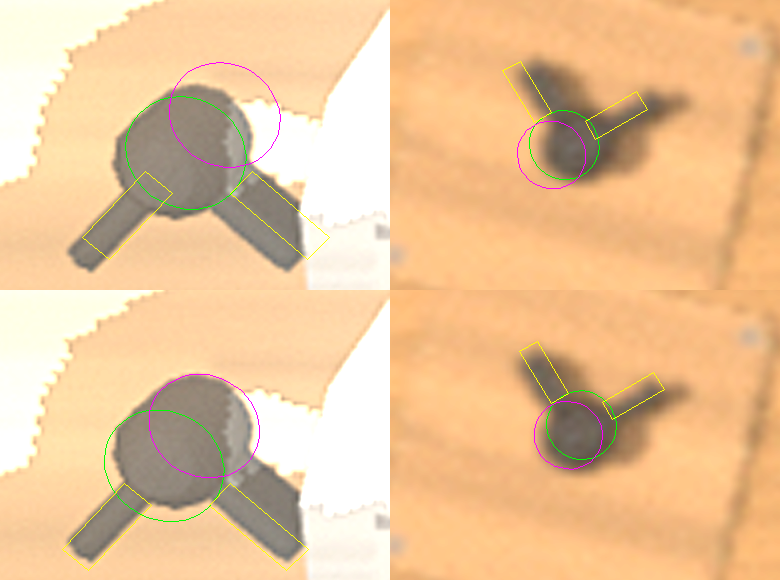

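Model overlay: with its origin at about (0.579, -0.269), the base circle and both keys fit both cameras. The tip looks chamfered, which explains the offset. Moving above the shaft.

```bash
python3 - <<'E'
from h import *
go([.5775,-.269,.100],76.4)
E
```

```text
t 4.77 pos [ 0.5752 -0.158   0.1572] yaw 76.58 w 0.0118
shift [-0.1075  0.0281  0.057 ] turn [-0.12 -0.05  0.18]
```

servo_tool([
  [[0, -0.036, 0.009, 0.0, 0, 0, 0.2], [0, -0.072, 0.018, 0.01, 0, 0, 0.2], [0, -0.1075, 0.028, 0.03, 0, 0, 0.2], [0, -0.1075, 0.028, 0.057, 0, 0, 0.2], [0, -0.1075, 0.028, 0.057, 0, 0, 0.2]],
])

```text
time: 5.18
eef_pos: [0.5745, -0.2692, 0.095]
ee_rot: [[0.239, 0.971, -0.008], [0.971, -0.239, 0.006], [0.004, -0.009, -1.0]]
wrist_force: [-1.6, 1.9, -3.4]
gripper_width: 0.011
```

servo_tool([
  [[0, 0, 0, 0, 0, 0, 0], [0, 0, 0, 0, 0, 0, 0], [0, 0, 0, 0, 0, 0, 0], [0, 0, 0, 0, 0, 0, 0]],
])

```text
time: 5.52
eef_pos: [0.5791, -0.2697, 0.103]
ee_rot: [[0.236, 0.972, 0.002], [0.972, -0.236, -0.001], [-0.001, 0.002, -1.0]]
wrist_force: [-0.5, -0.2, -2.0]
gripper_width: 0.0116
```

```bash
python3 - <<'E'
from h import *
for c in("wrist","scene"):
    i=r.camera_info(c);im=r.read_camera(c);cv2.imwrite(f"pics/{c}3.png",im)
go([.5775,-.269,.060],76.4)
w=cv2.imread("pics/wrist3.png");s=cv2.imread("pics/scene3.png")
cv2.imwrite("pics/c3.png",np.hstack([cv2.resize(w[100:400,130:430],(400,400)),cv2.resize(s[140:270,110:240],(400,400),interpolation=cv2.INTER_CUBIC)]))
E
```

```text
t 5.62 pos [ 0.5788 -0.2699  0.1027] yaw 76.31 w 0.0115
shift [ 0.0006 -0.0015  0.0427] turn [ 0.11  0.04 -0.09]
```

View pics/c3.png

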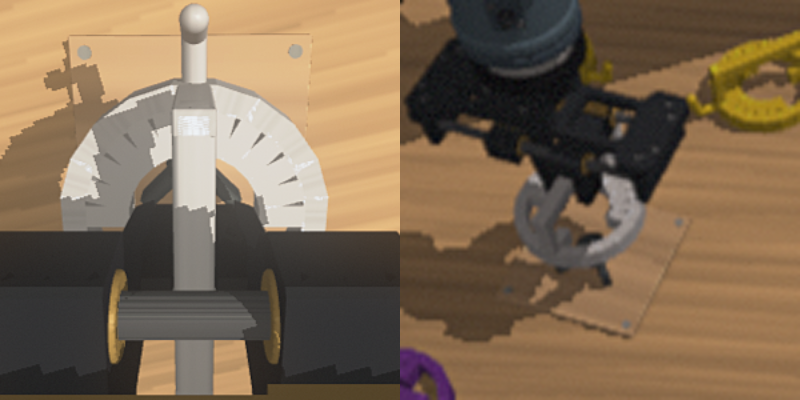

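```bash
python3 - <<'E'
from h import *
i=r.camera_info("wrist");s=r.sense();R=np.array(s["ee_rot"])
g=lambda u,v,z:(R.T@(ray("w",(130+.75*u,100+.75*v),z,i)-s["eef_pos"])).round(4)
print(i["cx"],i["cy"],"screws",g(84,51,.006),g(295,51,.006),"corners",g(68,36,.006),g(311,35,.006))
z=s["eef_pos"][2]+.011-.049
print("ring LR",g(62,205,z+.016),g(328,205,z+.016),"ring back",g(194,79,z+.016),"bar back",g(195,108,z+.056),"hook",g(194,3,z+.035))
E
```

```text
275.18184211790435 208.71412518519452 screws [-0.0533 -0.0519  0.0966] [ 0.0507 -0.0517  0.0966] corners [-0.0606 -0.0591  0.0966] [ 0.0581 -0.0594  0.0965]
ring LR [-0.0481 -0.0023  0.022 ] [ 0.0504 -0.0022  0.022 ] ring back [ 0.0008 -0.049   0.0219] bar back [ 0.001  -0.0473 -0.0181] hook [ 0.0008 -0.0737  0.0029]
```

servo_tool([
  [[0, -0.002, 0, 0.01, 0, 0, 0], [0, -0.002, 0, 0.02, 0, 0, 0], [0, -0.002, 0, 0.03, 0, 0, 0], [0, -0.002, 0, 0.036, 0, 0, 0], [0, -0.002, 0, 0.036, 0, 0, 0]],
])

```text
time: 6.03
eef_pos: [0.5759, -0.2712, 0.0623]
ee_rot: [[0.238, 0.971, -0.004], [0.971, -0.238, 0.003], [0.002, -0.004, -1.0]]
wrist_force: [-0.0, 1.3, -2.5]
gripper_width: 0.0116
```

servo_tool([
  [[0, 0, 0, 0.004, 0, 0, 0], [0, 0, 0, 0.008, 0, 0, 0], [0, 0, 0, 0.012, 0, 0, 0], [0, 0, 0, 0.012, 0, 0, 0]],
])

```text
time: 6.37
eef_pos: [0.5771, -0.272, 0.0524]
ee_rot: [[0.238, 0.971, -0.001], [0.971, -0.238, 0.001], [0.0, -0.001, -1.0]]
wrist_force: [-0.4, 0.1, -2.9]
gripper_width: 0.0113
```

Below the key tops with no contact force. Going on down to the plate.

servo_tool([
  [[0, 0, 0, 0.003, 0, 0, 0], [0, 0, 0, 0.006, 0, 0, 0], [0, 0, 0, 0.008, 0, 0, 0], [0, 0, 0, 0.008, 0, 0, 0]],
])

```text
time: 6.7
eef_pos: [0.5772, -0.2721, 0.0447]
ee_rot: [[0.238, 0.971, -0.001], [0.971, -0.238, 0.0], [0.0, -0.001, -1.0]]
wrist_force: [-0.1, -0.3, -2.8]
gripper_width: 0.0115
```

servo_tool([
  [[0, 0, 0, 0.001, 0, 0, 0], [0, 0, 0, 0.002, 0, 0, 0], [0, 0, 0, 0.002, 0, 0, 0]],
])

```text
time: 6.95
eef_pos: [0.5776, -0.2723, 0.0433]
ee_rot: [[0.238, 0.971, 0.0], [0.971, -0.238, -0.0], [-0.0, 0.0, -1.0]]
wrist_force: [-0.9, 0.5, -2.6]
gripper_width: 0.0115
```

servo_tool([
  [[100, 0, 0, 0, 0, 0, 0], [100, 0, 0, 0, 0, 0, 0], [100, 0, 0, 0, 0, 0, 0], [100, 0, 0, 0, 0, 0, 0], [100, 0, 0, 0, 0, 0, 0]],
])

```text
time: 7.37
eef_pos: [0.5776, -0.2723, 0.0435]
ee_rot: [[0.238, 0.971, 0.0], [0.971, -0.238, -0.0], [-0.0, 0.0, -1.0]]
wrist_force: [0.2, -0.3, 0.5]
gripper_width: 0.0421
```

servo_tool([
  [[100, 0, 0, -0.03, 0, 0, 0], [100, 0, 0, -0.07, 0, 0, 0], [100, 0, 0, -0.11, 0, 0, 0], [100, 0, 0, -0.15, 0, 0, 0], [100, 0, 0, -0.18, 0, 0, 0]],
])

```text
time: 7.78
eef_pos: [0.5782, -0.2727, 0.2273]
ee_rot: [[0.238, 0.971, 0.003], [0.971, -0.238, -0.002], [-0.001, 0.003, -1.0]]
wrist_force: [1.2, -0.4, 0.8]
gripper_width: 0.0763
```

```bash
python3 - <<'E'
from h import *
a,b=ray("top",(205+127/4.286,175+90/4.286),.056),ray("top",(205+113/4.286,175+238/4.286),.056)
print("h1",a,b,np.degrees(np.arctan2(*(a-b)[1::-1])))
import pickle;i=pickle.load(open("w1.pkl","rb"))
p,q=ray("w",(465,182),.056,i),ray("w",(424,255),.056,i);print(p,q,np.degrees(np.arctan2(*(q-p)[1::-1])))
i=r.camera_info("wrist");im=r.read_camera("wrist");pickle.dump(i,open("w4.pkl","wb"));cv2.imwrite("pics/w4.png",im)
go([.55,.075,.22],86)
E
```

```text
h1 [0.59525532 0.06889573 0.056     ] [0.50182971 0.0740412  0.056     ] -3.1524109759395773
[0.508985   0.07283827 0.056     ] [0.58393302 0.07005553 0.056     ] -2.1263505101269056
t 7.83 pos [ 0.5806 -0.2743  0.234 ] yaw 76.25 w 0.08
shift [ 0.3321 -0.1129  0.011 ] turn [ 0.67  0.34 -9.74]
```

View pics/w4.png

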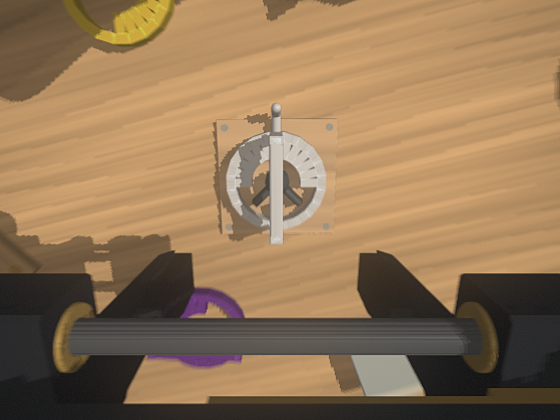

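Hub at (277,180) sits square on the plate, with both keys visible inside its keyways at (260,197) and (293,197). Now the straight hub.

servo_tool([
  [[100, 0.038, -0.013, 0.002, 0, 0, 0], [100, 0.076, -0.026, 0.004, 0, 0, 0], [100, 0.114, -0.039, 0.006, 0, 0, 0], [100, 0.152, -0.052, 0.008, 0, 0, 0], [100, 0.19, -0.065, 0.01, 0, 0, 0]],
])

```text
time: 8.25
eef_pos: [0.5589, -0.0706, 0.2131]
ee_rot: [[0.238, 0.971, 0.0], [0.971, -0.238, 0.0], [0.0, 0.0, -1.0]]
wrist_force: [0.5, 0.2, 0.1]
gripper_width: 0.0883
```

servo_tool([
  [[100, 0.036, -0.012, 0, 0, 0, -3], [100, 0.071, -0.024, 0, 0, 0, -6], [100, 0.106, -0.036, 0, 0, 0, -9], [100, 0.142, -0.048, 0, 0, 0, -10.5], [100, 0.142, -0.048, 0, 0, 0, -10.5]],
])

```text
time: 8.67
eef_pos: [0.5454, 0.0831, 0.2132]
ee_rot: [[0.05, 0.999, -0.0], [0.999, -0.05, 0.002], [0.002, -0.0, -1.0]]
wrist_force: [-0.3, -0.0, 0.1]
gripper_width: 0.0883
```

servo_tool([
  [[100, 0, 0, 0, 0, 0, 0], [100, 0, 0, 0, 0, 0, 0]],
])

```text
time: 8.83
eef_pos: [0.5467, 0.077, 0.2132]
ee_rot: [[0.056, 0.998, 0.0], [0.998, -0.056, -0.0], [-0.0, 0.0, -1.0]]
wrist_force: [-0.7, -0.1, 0.8]
gripper_width: 0.088
```

```bash
python3 - <<'E'
from h import *
i=r.camera_info("wrist");im=r.read_camera("wrist");cv2.imwrite("pics/w5.png",im);import pickle;pickle.dump(i,open("w5.pkl","wb"))
go([.549,.0715,.038],87)
E
```

```text
t 8.88 pos [0.5468 0.0763 0.2132] yaw 86.69 w 0.0879
shift [-0.0046  0.0024  0.1752] turn [ 0.01  0.02 -0.31]
```

View pics/w5.png

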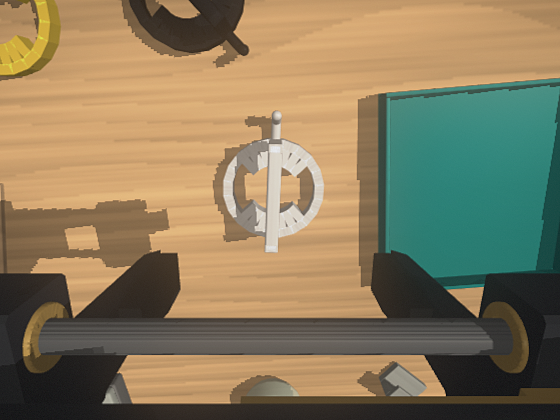

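```bash
python3 - <<'E'
from h import *
import pickle;i=pickle.load(open("w5.pkl","rb"))
f=lambda u,v,z:ray("w",(u,v),z,i)[:2].round(4)
ang=lambda d:np.degrees(np.arctan2(d[1],d[0])).round(1)
a,b=f(275,146,.056),f(271.5,244,.056);print("bar",a,b,(a+b)/2,ang(b-a))
print("ring",(f(223,188,.016)+f(324,188,.016))/2,f(273.5,138,.016),f(272,238,.016))
m=(b+a)/2; m=np.array([(f(273.5,138,.016)+f(272,238,.016))[0]/2,m[1]]);print(m)
print("tray corner",f(387,95,.025))
mk=r.silhouettes("tray","top")
t=cv2.imread("pics/top0.png");hsv=cv2.cvtColor(t,cv2.COLOR_BGR2HSV);k=((hsv[...,0]>75)&(hsv[...,0]<100)&(hsv[...,1]>120)).astype(np.uint8);k[:, :110]=0;k[:,210:]=0
n,_,st,ce=cv2.connectedComponentsWithStats(k);j=1+np.argmax(st[1:,4])
q=cv2.minAreaRect(np.argwhere(_==j)[:,::-1].astype(np.float32));P=[ray("top",p,.025)[:2] for p in cv2.boxPoints(q)];print("tray",np.round(P,3),np.mean(P,0),ang(P[2]-P[1]))
go([m[0],m[1],.038],ang(b-a)+90)
E
```

```text
bar [0.5068 0.0798] [0.5941 0.0716] [0.55045 0.0757 ] -5.4
ring [0.55175 0.0757 ] [0.5037 0.0785] [0.6038 0.0711]
[0.55375 0.0757 ]
tray corner [0.4714 0.181 ]
tray [[0.655 0.355]
 [0.66  0.187]
 [0.471 0.177]
 [0.467 0.342]] [0.56301994 0.26535977] -177.1
t 8.93 pos [0.5469 0.0759 0.2132] yaw 86.65 w 0.0886
shift [0.0002 0.0068 0.1752] turn [0.   0.02 2.05]
```

servo_tool([
  [[100, 0, 0.005, 0.036, 0, 0, 1.6], [100, 0, 0.005, 0.072, 0, 0, 1.6], [100, 0, 0.005, 0.108, 0, 0, 1.6], [100, 0, 0.005, 0.142, 0, 0, 1.6], [50, 0, 0.005, 0.175, 0, 0, 1.6]],
])

```text
time: 9.35
eef_pos: [0.5517, 0.0751, 0.0365]
ee_rot: [[0.088, 0.996, 0.0], [0.996, -0.088, -0.0], [-0.0, 0.0, -1.0]]
wrist_force: [0.8, -0.5, 0.3]
gripper_width: 0.0835
```

servo_tool([
  [[0, 0, 0, 0, 0, 0, 0], [0, 0, 0, 0, 0, 0, 0], [0, 0, 0, 0, 0, 0, 0], [0, 0, 0, 0, 0, 0, 0], [0, 0, 0, 0, 0, 0, 0]],
])

```text
time: 9.77
eef_pos: [0.5537, 0.0765, 0.0409]
ee_rot: [[0.085, 0.996, 0.005], [0.996, -0.085, -0.0], [0.0, 0.005, -1.0]]
wrist_force: [0.0, 0.6, 0.0]
gripper_width: 0.0501
```

servo_tool([
  [[0, 0, 0, 0, 0, 0, 0], [0, 0, 0, 0, 0, 0, 0], [0, 0, 0, 0, 0, 0, 0], [0, 0, 0, 0, 0, 0, 0], [0, 0, 0, 0, 0, 0, 0]],
])

```text
time: 10.18
eef_pos: [0.5517, 0.0769, 0.0384]
ee_rot: [[0.085, 0.996, 0.0], [0.996, -0.085, -0.0], [-0.0, 0.0, -1.0]]
wrist_force: [-0.6, -0.1, 0.3]
gripper_width: 0.017
```

servo_tool([
  [[0, 0, 0, 0, 0, 0, 0], [0, 0, 0, -0.03, 0, 0, 0], [0, 0, 0, -0.06, 0, 0, 0], [0, 0, 0, -0.1, 0, 0, 0]],
])

```text
time: 10.52
eef_pos: [0.5492, 0.077, 0.1365]
ee_rot: [[0.085, 0.996, -0.006], [0.996, -0.085, 0.001], [-0.0, -0.006, -1.0]]
wrist_force: [0.3, -0.4, -2.4]
gripper_width: 0.0114
```

```bash
python3 - <<'E'
from h import *
for p in((126,172),(198,172),(196,244),(124,244)): print(p,ray("top",p,.025).round(3))
go([.563,.276,.14],86)
E
```

```text
(126, 172) [0.66  0.375 0.025]
(198, 172) [0.666 0.176 0.025]
(196, 244) [0.466 0.171 0.025]
(124, 244) [0.461 0.366 0.025]
t 10.52 pos [0.5492 0.077  0.1365] yaw 85.13 w 0.0114
shift [ 0.1995 -0.0032 -0.0035] turn [-0.37 -0.   -0.87]
```

servo_tool([
  [[0, 0.039, -0.001, 0, 0, 0, 0], [0, 0.078, -0.002, 0, 0, 0, 0], [0, 0.117, -0.003, 0, 0, 0, 0], [0, 0.156, -0.003, 0, 0, 0, 0], [0, 0.195, -0.003, 0, 0, 0, 0]],
])

```text
time: 10.93
eef_pos: [0.5646, 0.2731, 0.1379]
ee_rot: [[0.085, 0.996, -0.001], [0.996, -0.085, -0.0], [-0.0, -0.001, -1.0]]
wrist_force: [1.8, -0.2, -1.3]
gripper_width: 0.0116
```

servo_tool([
  [[0, 0, 0, 0, 0, 0, 0], [0, 0, 0, 0.02, 0, 0, 0], [0, 0, 0, 0.045, 0, 0, 0], [0, 0, 0, 0.07, 0, 0, 0], [0, 0, 0, 0.08, 0, 0, 0]],
])

```text
time: 11.35
eef_pos: [0.5624, 0.2706, 0.0541]
ee_rot: [[0.084, 0.996, -0.006], [0.996, -0.085, -0.002], [-0.002, -0.006, -1.0]]
wrist_force: [-0.7, -0.1, -3.1]
gripper_width: 0.0113
```

servo_tool([
  [[0, 0, 0, 0.002, 0, 0, 0], [0, 0, 0, 0.005, 0, 0, 0], [0, 0, 0, 0.008, 0, 0, 0], [0, 0, 0, 0.01, 0, 0, 0], [0, 0, 0, 0.01, 0, 0, 0]],
])

```text
time: 11.77
eef_pos: [0.5658, 0.2714, 0.0491]
ee_rot: [[0.085, 0.996, 0.001], [0.996, -0.085, 0.0], [0.0, 0.001, -1.0]]
wrist_force: [0.1, -0.1, -1.2]
gripper_width: 0.0117
```

servo_tool([
  [[0, 0, 0, 0, 0, 0, 0], [0, 0, 0, 0, 0, 0, 0]],
])

```text
time: 11.93
eef_pos: [0.5657, 0.2715, 0.049]
ee_rot: [[0.085, 0.996, 0.001], [0.996, -0.085, 0.0], [0.0, 0.001, -1.0]]
wrist_force: [-0.2, -0.3, -2.1]
gripper_width: 0.0116
```

About 7 mm left to the tray floor.

servo_tool([
  [[0, 0, 0, 0.003, 0, 0, 0], [0, 0, 0, 0.005, 0, 0, 0], [0, 0, 0, 0.006, 0, 0, 0], [0, 0, 0, 0.006, 0, 0, 0]],
])

```text
time: 12.27
eef_pos: [0.5652, 0.2714, 0.0424]
ee_rot: [[0.085, 0.996, -0.0], [0.996, -0.085, -0.0], [-0.0, -0.0, -1.0]]
wrist_force: [-0.6, -0.9, 1.7]
gripper_width: 0.0118
```

servo_tool([
  [[0, 0, 0, 0.0005, 0, 0, 0], [0, 0, 0, 0.001, 0, 0, 0], [0, 0, 0, 0.001, 0, 0, 0]],
])

```text
time: 12.52
eef_pos: [0.5652, 0.2714, 0.0423]
ee_rot: [[0.085, 0.996, -0.0], [0.996, -0.085, -0.0], [-0.0, -0.0, -1.0]]
wrist_force: [-4.5, -1.8, 8.2]
gripper_width: 0.0115
```

In contact at 8 N; releasing.

servo_tool([
  [[100, 0, 0, -0.001, 0, 0, 0], [100, 0, 0, -0.001, 0, 0, 0], [100, 0, 0, -0.001, 0, 0, 0], [100, 0, 0, -0.001, 0, 0, 0], [100, 0, 0, -0.001, 0, 0, 0]],
])

```text
time: 12.93
eef_pos: [0.5652, 0.2714, 0.0421]
ee_rot: [[0.085, 0.996, -0.0], [0.996, -0.085, -0.0], [-0.0, -0.0, -1.0]]
wrist_force: [-0.4, 0.1, -0.1]
gripper_width: 0.0429
```

servo_tool([
  [[100, 0, 0, -0.03, 0, 0, 0], [100, 0, 0, -0.07, 0, 0, 0], [100, 0, 0, -0.11, 0, 0, 0], [100, 0, 0, -0.15, 0, 0, 0], [100, 0, 0, -0.18, 0, 0, 0]],
])

```text
time: 13.35
eef_pos: [0.566, 0.2716, 0.226]
ee_rot: [[0.085, 0.996, 0.003], [0.996, -0.085, 0.001], [0.001, 0.003, -1.0]]
wrist_force: [0.3, 0.3, 0.9]
gripper_width: 0.0764
```

servo_tool([
  [[100, 0.03, -0.02, 0, 0, 0, 0], [100, 0.06, -0.05, 0, 0, 0, 0], [100, 0.09, -0.08, 0, 0, 0, 0], [100, 0.12, -0.11, 0, 0, 0, 0], [100, 0.14, -0.14, 0, 0, 0, 0]],
])

```text
time: 13.77
eef_pos: [0.4364, 0.4245, 0.2223]
ee_rot: [[0.085, 0.996, 0.0], [0.996, -0.085, 0.001], [0.001, 0.0, -1.0]]
wrist_force: [-0.6, 0.7, -0.5]
gripper_width: 0.0879
```

```bash
python3 - <<'E'
from h import *
t=r.read_camera("top");s=r.read_camera("scene");cv2.imwrite("pics/top9.png",t)
a=cv2.resize(t[160:260,110:400],(800,276),interpolation=cv2.INTER_CUBIC);b=cv2.resize(s[170:285,130:450],(800,288),interpolation=cv2.INTER_CUBIC)
cv2.imwrite("pics/fin.png",cv2.convertScaleAbs(np.vstack([a,b]),alpha=1.4))
print(r.sense()["time"],r.sense()["wrist_force"],r.sense()["eef_pos"])
E
```

```text
13.8667 [-0.40869231 -0.55743939 -0.35946362] [0.43307865 0.42621991 0.22210605]
```

View pics/fin.png

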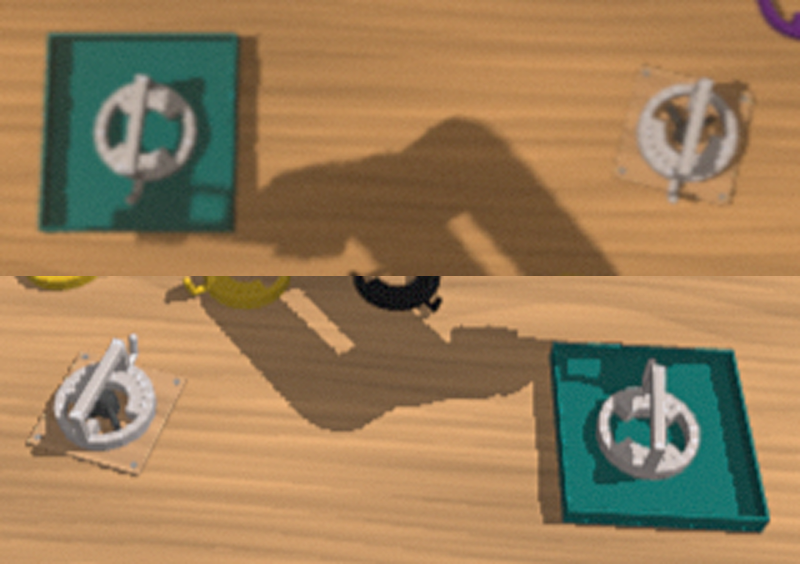

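The top row shows the straight hub flat near the tray's middle (145,130) and the fitting hub seated square on the plate (688,132). The scene view in the bottom row agrees.

```bash
python3 -c "
from cell import r
print(r.close_job())"
```

```text
the job is handed in; nothing more can be done
None
```

I placed both hubs in the order asked and let go of them, handing in at about 14 s on the robot's clock. No verdict is reported at hand-in.

- **Fitting hub:** It is on the stub shaft. I lowered it with the wrist showing only the hub's weight, about 3 N. I let go with the tool at 43 mm, the height that puts its underside on the 6 mm plate. The wrist picture afterwards shows both keys in the keyways and the ring square on the plate. I did not press it down to feel the bottom. That it is fully home rests on this height and the pictures.
- **Straight hub:** It lies flat and upright near the middle of the teal tray. I lowered it until it touched the floor at about 8 N, then released it. The gripper was at (0.565, 0.271), against a tray centre of about (0.563, 0.272) m.
- **Last checks:** The final top and scene pictures agree on both placements. The gripper was clear of everything, wrist force was near zero, and I did not touch any look-alikes.
- **Disagreement:** My first reading of the shaft tip was about 7 mm off the plate centre. An overlay of the shaft's base and keys on both cameras favoured the plate centre, so I used that, and the hub went on without resistance.

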